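# Check a copper flower in the swivel mirror

### The arm

A 7-joint arm with a two-finger parallel gripper is mounted at the origin on the work surface. World frame = base frame: x ahead of the robot, y to its left, z up, the work surface at z = 0. Lengths are in mm, angles in rad, forces in N, time in s.
With the tool pointing down it reaches from about 400 to 875 mm from the base axis. Payload 4.4 kg.
Tool frame: the origin (TCP) lies at the very end of the fingers, on their centre line; the grasp point (between the pads) lies 19 mm behind it; z points along the fingers, y is the direction in which the jaws open and shut (so a half turn about z gives the same grasp; the last joint's range is limited). The gripper opens to 85 mm and grips with 20 to 120 N. Pads are 22 mm wide; open, the fingers measure 114 mm over their backs; the gripper's body (76 mm by 85 mm) begins 54 mm behind the grasp point. The pads swing forward as they close: fully open they stand 13 mm farther back than shut.
Start: joints at [1.074, 0.628, 0.038, 1.517, -0.027, 0.996, -0.02], TCP at [271.467, -590.613, 231.313] pointing down, gripper open.
Joint ranges: [-3.06, 3.06], [-0.37, 2.12], [-1.25, 1.32], [0.18, 2.47], [-1.1, 4.24], [0.23, 1.98], [-2.94, 2.94]. Speed limits (rad/s): [2.57, 2.57, 3.14, 3.14, 3.14, 3.14, 3.14].

### API

Orientations are given as [roll, pitch, yaw] about the fixed x, y, z axes, in that order (R = Rz(yaw) Ry(pitch) Rx(roll)).
In Python, from cell import ctrl gives the robot as it stands. The module is installed in compiled form; this text tells all that it offers.
- The arm moves only by the shell command python3 -m jog 'ROWS'. ROWS is text: rows parted by semicolons, each of 7 numbers parted by spaces: the shift along the tool's x, y, z in mm, then the turn, a rotation vector about the tool's x, y, z in degrees, then the opening, from -1 (shut) to 1 (fully open). In form: x y z wx wy wz claw; .... A call has 1 to 8 rows; each row is the pose to reach, as a shift and turn from the pose commanded when the call began, along the tool's axes at that moment; what a row does not reach only later rows make up. A row lasts 1/8 s, in which the tool goes at most 62.5 mm and 10.7 degrees, less where a joint would pass 70% of its speed; a pose out of reach is approached as far as the arm can. A call with a gripper value outside its range is refused whole. The fingers move at their own pace and stop on an object; the grip force is fixed at half the most. Time passes only in rows, so rows that repeat a pose let the fingers close. It gives the time, the measured TCP pose, the force and the opening at its end, in the units of the state.
- ctrl.read_state(): the state, without advancing time (a new reading comes with each control period).
- ctrl.get_image(name): name is "scene" or "top" or "wrist"; returns a dict with "image" (400x640x3 uint8, red, green, blue), "z_map" (400x640 float32, mm along the optical axis (not along the pixel's ray), 0 where there is no reading), "vertical_fov" (degrees; the focal length in pixels is half the picture's height over the tangent of half this angle, whatever the lens; pixels are square), "cx", "cy" (the principal point, pixels), "extrinsics" (4x4, takes a point from world to camera coordinates); the wrist camera has in their place "hand_eye" (4x4, takes a point from camera to tool coordinates, whose origin is the TCP and whose axes are the flange's). Camera axes: x right, y down, z forward; pixel columns grow to the right and rows downward; lengths in mm; the calibration is good to about 2 mm. A picture is of the moment at which its call begins: read the wrist's pose just before it.
- ctrl.finish_job(): hands the job in, once; it reports no verdict.
The state is a dict: "clock": time; "qpos": joint angles; "qd": joint speeds; "tau": joint torques, N m; "eef_pos": TCP position; "tool_rot": TCP orientation; "force": force on the tool from outside, world axes, zero at the start; "torque": the same for the moment, N m; "width": finger opening in mm.
Only numpy, scipy, OpenCV 4.12 (cv2) and the standard library are available. Lean on these libraries where they do the work, as an engineer would, in place of code of your own. Each camera call takes 0.05 s, during which the arm holds its last target.

### The job

First take the rejected copper flower that stands in front of the mirror out of the line of sight and drop it into the wire reject basket. Then turn the swivel mirror by its orange grip until the red aiming line it throws on the bench runs through the middle of the blue bead of the flower on the wooden clamp, so that the bench camera sees the bead in the mirror. The mirror springs back if let go, so finish still holding it steadily at that angle, and leave the jar, cone, spool and pliers where they are.

Things in the scene. Friction and masses are not known exactly. Their poses are not given: they have to be found in the camera images.
- reject_mid (a point): Loose rejected flower, 92 mm tall, standing upright on the bench between the mirror and the blue bead, 90 mm from the mirror's axis; this point is its centre, 46 mm above its foot, z up along it. Round brass foot of 44 mm diameter, six copper petals (59 mm across) at 44 to 47 mm above the foot, and above them a white upright cylinder of 18 mm diameter from 47 to 92 mm above the foot, by which it is best gripped from above. About 80 g.
- basket_in (a point): Fixed wire reject basket, open on top, 180 mm (its x) by 140 mm (its y) outside, walls 4 mm thick, rim 70 mm above the bench; this point is the centre of its inner floor, 4 mm above the bench.
- mirror_grip (a point): Orange grip bar on top of the swivel mirror: 12 mm thick along its x, 44 mm long along its y, from 88 to 122 mm above the bench; this point lies in the bar's middle, 110 mm above the bench. Its x axis is the way that the mirror looks (horizontal). The mirror below it (56 mm wide, 54 mm high, 33 to 87 mm above the bench) turns about an upright axis 4 mm in front of this point along x; the reflecting face lies on that axis.
- mirror (a joint): Turn of the mirror in rad, growing anticlockwise seen from above, 0 to 1.4. At 0 it is parked and looks straight at the camera lens. A weak spring (0.02 N m at 0, 0.09 N m at 1.4) turns it back to 0 when it is let go.
- sightline: Red aiming line that the camera throws, by way of the mirror, on the bench: 3 mm wide, from 45 to 250 mm from the mirror's axis. Look only, cannot be touched. Origin on the mirror's axis at bench height, x along the line outwards, z up. It points at the lens when the mirror is parked and turns twice as far as the mirror, the same way. A second fixed red line runs on the stand from camera to mirror.
- marker (a point): Centre of the blue bead, 24 mm diameter, 60 mm above the bench, on a copper flower (70 mm across) fixed to a wooden clamp, 165 mm from the mirror's axis. It lies 1.05 to 2.0 rad anticlockwise (from above, about the mirror's axis) from the direction of the lens.
- lens (a point): Middle of the front of the bench camera's lens, 60 mm above the bench, 150 mm from the mirror's axis; the x axis points from the mirror's axis to the lens. The black camera behind it is fixed, 55 x 46 x 46 mm, its top 83 mm above the bench.
- jar: Bystander: glass jar, white cap, 52 mm diameter, 60 mm tall, origin under its centre.
- cone: Bystander: turned wooden cone, 64 mm diameter at its foot, 80 mm tall, origin under its centre.
- spool: Bystander: spool of copper wire, 56 mm diameter, 50 mm tall, origin under its centre.
- pliers: Bystander: pliers lying along their x, about 150 mm long, 40 mm wide, 14 mm high, origin under their middle.
There are look-alikes about, which are no part of the job. What is shaped like the part that bears reject_mid but green or turquoise is not meant.

How it is judged:
By the outcome, as a careful person would: the job done as asked, in the order asked, and still so for the second after the job is handed in, while the arm keeps its last pose, push and grip.
It also fails if it takes over 53 s, if anything falls off the work surface, if the arm or the gripper's body presses on something with over 40 N, if the wrist force passes 120 N, or if a joint passes its speed limit or range.

## Working session

There is one attempt and no reset: what is moved stays moved. The work goes in short steps, Python scripts to look and compute and a shell command to move; the robot and the scene stay as the last step left them, time stands still between calls to the robot, and variables do not carry over. Pictures are saved under pics/ and viewed, and the job is handed in when it is done.

```bash
mkdir -p pics
cat > h.py <<'E'
import numpy as np, cv2
from cell import ctrl
from scipy.spatial.transform import Rotation as R
def grab(n,fn=None):
    s=ctrl.read_state(); d=ctrl.get_image(n)
    if fn: cv2.imwrite('pics/'+fn,d['image'][:,:,::-1])
    H,W=d['image'].shape[:2]; f=H/2/np.tan(np.radians(d['vertical_fov'])/2)
    if n=='wrist':
        T=np.eye(4);T[:3,:3]=R.from_euler('xyz',s['tool_rot']).as_matrix();T[:3,3]=s['eef_pos']
        c2w=T@np.array(d['hand_eye'])
    else: c2w=np.linalg.inv(np.array(d['extrinsics']))
    d['f']=f; d['c2w']=c2w; return d
def ray(d,u,v):
    r=np.array([(u-d['cx'])/d['f'],(v-d['cy'])/d['f'],1.]); return d['c2w'][:3,3],d['c2w'][:3,:3]@r
def onz(d,u,v,z):
    o,r=ray(d,u,v); return o+r*(z-o[2])/r[2]
def dep(d,u,v):
    o,r=ray(d,u,v); return o+r*d['z_map'][int(v),int(u)]
def cloud(d):
    v,u=np.mgrid[:400,:640]; z=d['z_map']
    p=np.stack([(u-d['cx'])/d['f']*z,(v-d['cy'])/d['f']*z,z],-1)
    return p@d['c2w'][:3,:3].T+d['c2w'][:3,3]
E
python3 - <<'E'
from h import *
for n in('scene','top','wrist'):
    d=grab(n,n+'0.png'); print(n,d['f'],d['cx'],d['cy'],d['c2w'].round(3).tolist())
print(ctrl.read_state())
E
```

```text
scene 454.2831833453443 316.6138455625212 196.54157682236846 [[-0.044, 0.706, -0.707, 1549.385], [0.999, 0.026, -0.035, 111.024], [-0.006, -0.708, -0.706, 1070.431], [0.0, 0.0, 0.0, 1.0]]
top 476.43878586357306 323.03479528737404 202.212706220171 [[0.001, -0.999, 0.051, 532.567], [-1.0, -0.001, -0.004, 58.602], [0.004, -0.051, -0.999, 1275.154], [0.0, 0.0, 0.0, 1.0]]
wrist 288.65339135818294 322.4227191473277 196.2466386962595 [[0.418, -0.859, -0.296, 348.041], [-0.909, -0.396, -0.135, -555.623], [-0.001, 0.325, -0.946, 373.103], [0.0, 0.0, 0.0, 1.0]]
{'clock': 0.15, 'qpos': array([ 1.07419536,  0.62914844,  0.0384709 ,  1.51815345, -0.02702504,
        0.99631187, -0.01999896]), 'qd': array([-0.00114838, -0.00332509,  0.00053365, -0.00235051, -0.00033061,
       -0.00048543,  0.00050788]), 'tau': array([ 1.37993040e-03, -5.63794649e+01,  1.22750346e+00, -1.93651915e+01,
        1.10591869e-02,  7.33968162e-03, -1.95373974e-05]), 'eef_pos': array([ 271.25865996, -590.15483922,  230.58633139]), 'tool_rot': array([-3.14008981e+00,  9.80257713e-07,  4.30769836e-01]), 'force': array([ 0.57821967, -0.96948354, -0.49649792]), 'torque': array([ 0.03316183,  0.02060953, -0.03447563]), 'width': 85.60263909396076}
```

View pics/scene0.png

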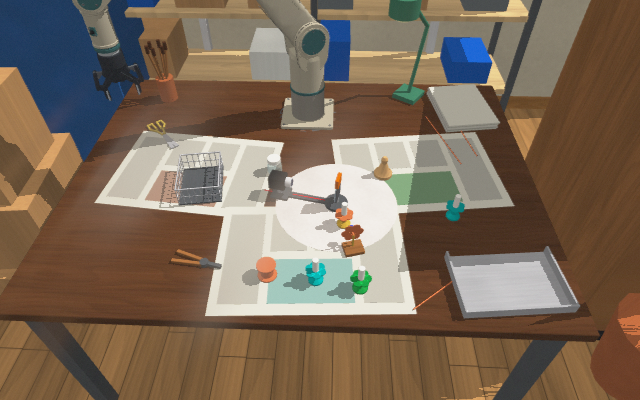

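View pics/top0.png

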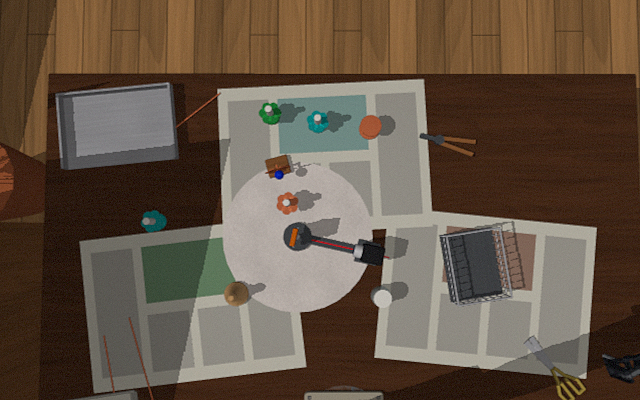

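Run:
```python
from h import *
a=cv2.imread('pics/scene0.png');b=cv2.imread('pics/top0.png')
cv2.imwrite('pics/c1.png',cv2.resize(a[150:290,240:400],None,fx=4,fy=4,interpolation=2))
cv2.imwrite('pics/c2.png',cv2.resize(b[140:290,240:400],None,fx=4,fy=4,interpolation=2))
```

```text
(no output)
```

View pics/c1.png

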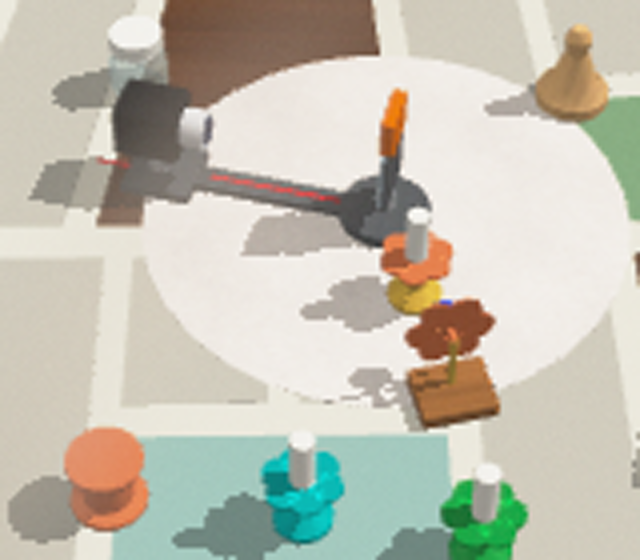

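View pics/c2.png

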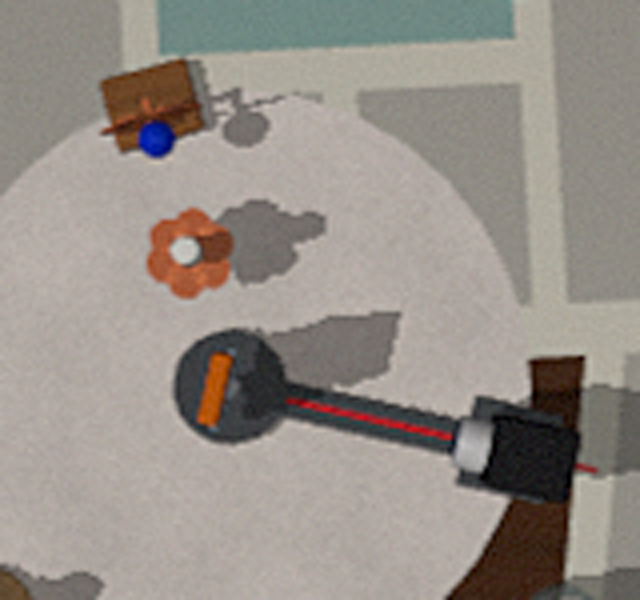

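The candidates for the reject are the copper flower at top (287,203) / scene (343,215), the turquoise ones at top (317,121) and (152,221), and the green one at top (270,112). Only the copper one, on the white disc between mirror and bead, fits, and the crops confirm it. The blue bead is at top (279,175), the orange grip at (293,237) and the basket at (478,265).

```bash
cat >> h.py <<'E'
def tri(*rs):
    A=np.zeros((3,3));b=np.zeros(3)
    for o,r in rs:
        r=r/np.linalg.norm(r);M=np.eye(3)-np.outer(r,r);A+=M;b+=M@o
    p=np.linalg.solve(A,b)
    return p,[float(np.linalg.norm((np.eye(3)-np.outer(r,r)/(r@r))@(p-o))) for o,r in rs]
def blob(m,box,minA=3):
    x0,y0,x1,y1=box;k=np.zeros_like(m);k[y0:y1,x0:x1]=m[y0:y1,x0:x1]
    n,l,s,c=cv2.connectedComponentsWithStats(k.astype(np.uint8))
    return sorted([(int(s[i,4]),c[i].round(2).tolist(),s[i,:4].tolist()) for i in range(1,n) if s[i,4]>=minA],reverse=True)
def hsv(d): return cv2.cvtColor(d['image'],cv2.COLOR_RGB2HSV)
E
python3 - <<'E'
from h import *
t=grab('top');s=grab('scene')
ht,hs=hsv(t),hsv(s)
wt=cv2.inRange(ht,(0,0,150),(179,40,255))
blue=cv2.inRange(ht,(112,150,60),(130,255,255))
print('blue top',blob(blue,(240,140,340,220)), 'blue scene',blob(cv2.inRange(hs,(112,120,60),(130,255,255)),(320,190,380,240),1))
ob=lambda h:cv2.inRange(h,(8,200,140),(16,255,255))
bt,bs=blob(ob(ht),(270,215,320,260)),blob(ob(hs),(320,165,350,195))
print('orange',bt,bs)
for n,d in(('top',t),('scene',s)):
  P=cloud(d);np.save(n+'P.npy',P)
  for nm,box,lo,hi in(('reject cyl',(275,190,300,215) if n=='top' else (335,198,352,216),75,100),('bead',(268,165,290,185) if n=='top' else (340,215,365,240),45,80),('grip',(280,222,305,252) if n=='top' else (328,168,346,195),105,130),('basketrim',(430,210,530,310) if n=='top' else (160,140,240,215),60,80)):
    x0,y0,x1,y1=box;q=P[y0:y1,x0:x1].reshape(-1,3);q=q[(q[:,2]>lo)&(q[:,2]<hi)]
    if len(q):print(n,nm,len(q),np.median(q,0).round(1),q.min(0).round(1),q.max(0).round(1))
E
```

```text
blue top [(58, [278.59, 174.21], [275, 170, 9, 9])] blue scene [(2, [351.5, 225.0], [351, 225, 2, 1])]
orange [(72, [293.08, 237.03], [290, 229, 7, 17])] [(43, [338.47, 179.21], [336, 173, 5, 16])]
top reject cyl 45 [593.6 145.7  92.7] [584.2 136.1  76.4] [601.5 153.   96.7]
top bead 122 [671.3 165.5  67.7] [653.9 140.1  47.3] [690.5 194.4  79.8]
top grip 96 [507.7 123.8 122.5] [485.9 114.8 107.2] [529.4 133.6 126.4]
top basketrim 514 [ 430.2 -341.2   70.5] [ 333.9 -421.6   60.4] [ 532.1 -256.4   78. ]
scene reject cyl 42 [599.9 145.8  88.8] [588.6 137.1  76.6] [606.  154.9  96.2]
scene bead 214 [678.5 164.8  59.3] [600.6 135.1  45.2] [696.6 202.3  80. ]
scene grip 61 [519.1 126.  120.7] [485.7 117.  106.2] [535.2 135.6 127.6]
scene basketrim 251 [ 448.9 -339.4   69.2] [ 333.3 -421.8   60. ] [ 537.9 -255.7   74.7]
```

```bash
python3 -m jog '60 -53 0 0 0 10 1;120 -107 0 0 0 10 1;180 -160 0 0 0 10 1;240 -213 0 0 0 10 1;300 -267 0 0 0 10 1;360 -320 0 0 0 10 1;420 -373 0 0 0 10 1;450 -400 0 0 0 10 1'
```

```text
clock: 1.25
eef_pos: [473.1, -130.9, 231.6]
tool_rot: [3.141, -0.001, 0.256]
force: [0.5, -0.2, -1.0]
width: 85.6
```

```bash
python3 -m jog '40 -50 0 0 0 0 1;80 -100 0 0 0 0 1;120 -150 0 0 0 0 1;160 -200 0 0 0 0 1;187 -236 0 0 0 0 1;187 -236 0 0 0 0 1;187 -236 0 0 0 0 1'
python3 - <<'E'
from h import *
d=grab('wrist','w1.png');print(ctrl.read_state()['eef_pos'],ctrl.read_state()['tool_rot'])
E
```

```text
clock: 2.12
eef_pos: [593.1, 142.2, 231.0]
tool_rot: [3.141, 0.001, 0.256]
force: [0.5, -1.2, 0.1]
width: 85.4
[593.08378639 141.3009797  231.1168557 ] [3.14047228e+00 1.03896545e-03 2.54640398e-01]
```

View pics/w1.png

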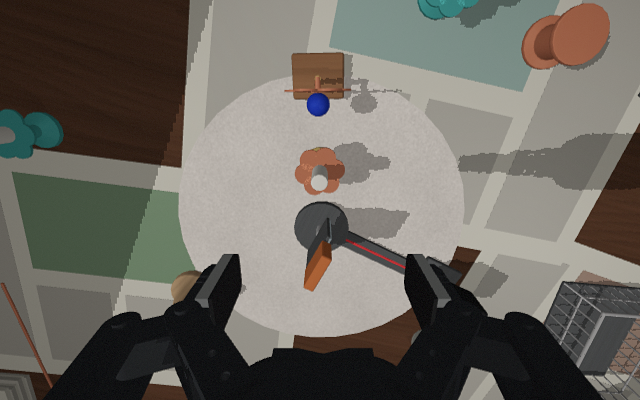

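Wrist view: bead at (318,104), the reject's white post top at (319,183), the orange grip at (316,268), and all are clear. Next I triangulate them with the top view.

Run:
```python
from h import *
w=grab('wrist');t=grab('top');s=ctrl.read_state();print(s['eef_pos'],s['tool_rot'])
hw,ht=hsv(w),hsv(t)
bl=lambda h:cv2.inRange(h,(112,150,50),(130,255,255))
bw=blob(bl(hw),(290,80,350,130))[0];print('bead w',bw)
og=lambda h:cv2.inRange(h,(7,190,120),(17,255,255))
ow=blob(og(hw),(290,220,345,300));print('grip w',ow[:3]);
wh=lambda h:cv2.inRange(h,(0,0,140),(179,45,255))
sub=w['image'][165:200,300:340]
cv2.imwrite('pics/c3.png',cv2.resize(w['image'][80:300,270:370,::-1],None,fx=2.7,fy=2.7,interpolation=0))
print('tri bead vs top(earlier 278.59,174.21)',tri(ray(w,*bw[1]),ray(t,278.59,174.21)), onz(w,*bw[1],60),onz(t,278.59,174.21,60))
print('cyl',tri(ray(w,319,183),ray(t,287,202.5)),onz(w,319,183,92))
P=cloud(w)
for nm,(x0,y0,x1,y1),lo,hi in(('cyl',(305,170,335,200),88,97),('beadtop',(305,90,335,120),50,80),('grip',(295,235,340,300),115,130)):
  q=P[y0:y1,x0:x1].reshape(-1,3);q=q[(q[:,2]>lo)&(q[:,2]<hi)];print(nm,len(q),q.mean(0),q.min(0),q.max(0))
```

```text
[593.27371176 140.97048834 231.44621912] [3.14071616e+00 3.78254117e-04 2.53709692e-01]
bead w (402, [316.47, 103.87], [306, 93, 22, 23])
grip w [(8, [304.12, 277.5], [304, 274, 2, 8]), (7, [305.57, 269.0], [305, 266, 3, 7]), (3, [303.0, 285.0], [303, 284, 1, 3])]
tri bead vs top(earlier 278.59,174.21) (array([666.41887419, 166.40661535,  64.99219786]), [0.4680917885200069, 0.46809178852000227]) [666.51610291 166.05986298  60.        ] [666.74164719 167.26173164  60.        ]
cyl (array([592.68459747, 143.76374481,  87.76698917]), [0.36346186297607375, 0.36346186297612926]) [593.7641589  144.36828497  92.        ]
cyl 231 [594.62077654 145.53102732  91.71979022] [585.69281086 136.93640505  88.47527063] [602.61661544 154.21240779  93.53057457]
beadtop 483 [667.45707867 165.8755909   68.03310603] [654.60778963 153.7119486   53.14731529] [681.59298946 180.03546507  73.40695757]
grip 501 [510.58218635 125.46462389 120.98204934] [486.26364071 115.02490947 115.05477893] [530.77864942 135.18978025 124.15033079]
```

View pics/c3.png

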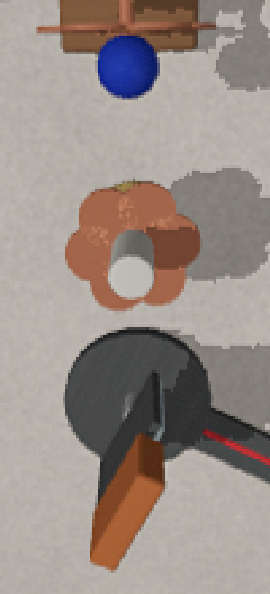

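```bash
python3 -m jog '2 -4 50 0 0 0 1;2 -4 100 0 0 0 1;2 -4 140 0 0 0 1;2 -4 160 0 0 0 1;2 -4 171 0 0 0 1;2 -4 171 0 0 0 1;2 -4 171 0 0 0 1'
python3 - <<'E'
from h import *
d=grab('wrist','w2.png');s=ctrl.read_state();print(s['eef_pos'],s['tool_rot'])
E
```

```text
clock: 3.15
eef_pos: [595.3, 147.2, 61.5]
tool_rot: [3.142, -0.002, 0.256]
force: [-0.5, 1.4, 0.0]
width: 85.5
[595.26595672 147.36979348  61.56939593] [ 3.14158871e+00 -2.25521083e-03  2.55966216e-01]
```

View pics/w2.png

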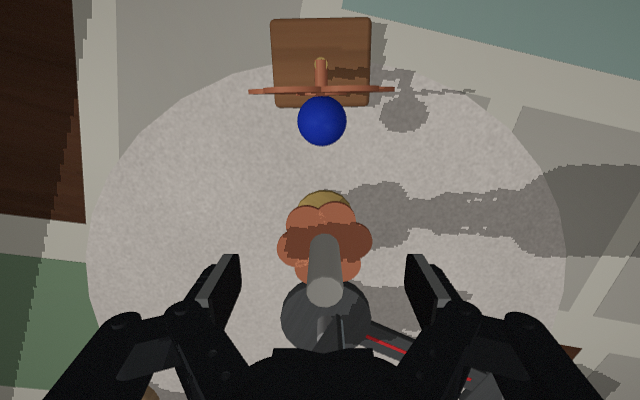

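The post sits centred between the pads at (325,290). I close on it and lift.

```bash
python3 -m jog '0 -1 0 0 0 0 -1;0 -1 0 0 0 0 -1;0 -1 0 0 0 0 -1;0 -1 0 0 0 0 -1;0 -1 0 0 0 0 -1;0 -1 0 0 0 0 -1;0 -1 0 0 0 0 -1'
```

```text
clock: 4.08
eef_pos: [594.1, 148.3, 60.3]
tool_rot: [3.142, -0.0, 0.256]
force: [0.2, 0.2, 0.4]
width: 16.2
```

```bash
python3 -m jog '0 0 -20 0 0 0 -1;0 0 -50 0 0 0 -1;0 0 -90 0 0 0 -1;0 0 -130 0 0 0 -1;0 0 -160 0 0 0 -1;0 0 -160 0 0 0 -1;0 0 -160 0 0 0 -1'
python3 - <<'E'
from h import *
d=grab('wrist','w3.png');s=ctrl.read_state();print(s['eef_pos'],s['tool_rot'])
E
```

```text
clock: 4.95
eef_pos: [593.3, 148.1, 219.4]
tool_rot: [3.142, 0.002, 0.256]
force: [-0.1, 0.2, -0.5]
width: 16.4
[593.09654316 148.08879295 218.94520532] [3.14157501e+00 2.64685697e-03 2.56354458e-01]
```

View pics/w3.png

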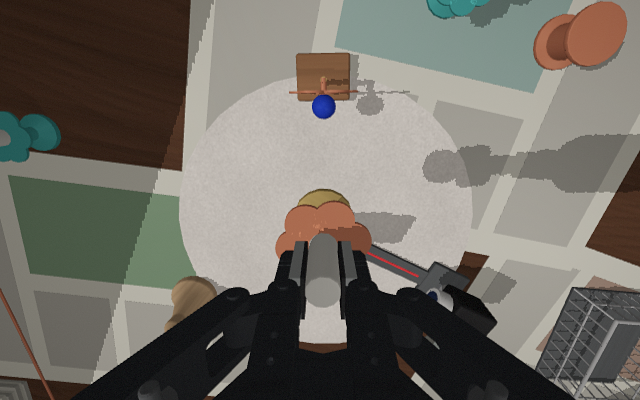

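The flower is held. Next is the basket's pose.

Run:
```python
from h import *
for n,b in(('top',(430,200,540,315)),('scene',(160,140,240,215))):
  P=np.load(n+'P.npy');x0,y0,x1,y1=b;q=P[y0:y1,x0:x1].reshape(-1,3)
  for lo,hi in((64,78),(30,78)):
    k=q[(q[:,2]>lo)&(q[:,2]<hi)];print(n,len(k),cv2.minAreaRect(k[:,:2].astype(np.float32)))
  # floor
a=cv2.imread('pics/top0.png');cv2.imwrite('pics/c4.png',cv2.resize(a[205:325,420:550],None,fx=4,fy=4,interpolation=2))
```

```text
top 505 ((432.7419738769531, -339.9732666015625), (181.0306854248047, 143.03228759765625), 9.148006439208984)
top 783 ((432.7419738769531, -339.9732666015625), (181.0306854248047, 143.03228759765625), 9.148006439208984)
scene 240 ((434.9316101074219, -339.04290771484375), (188.55783081054688, 141.22352600097656), 8.85998249053955)
scene 489 ((434.7635192871094, -339.0240173339844), (188.86776733398438, 141.24960327148438), 8.822527885437012)
```

View pics/c4.png

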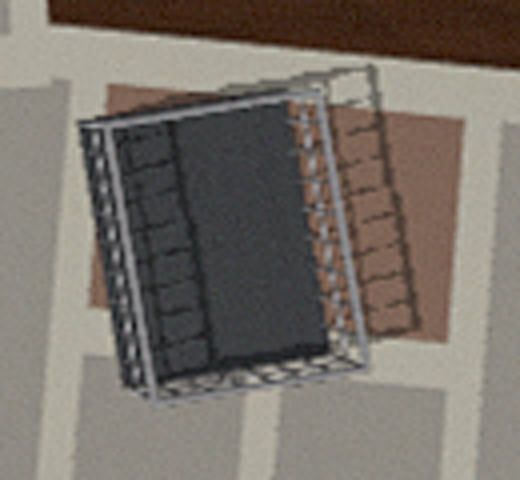

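```bash
python3 -m jog '-30 46 0 0 0 0 -1;-60 93 0 0 0 1 -1;-95 147 0 0 0 2 -1;-130 201 0 0 0 3 -1;-165 256 0 0 0 4 -1;-200 310 0 0 0 5 -1;-240 372 0 0 0 5 -1;-260 403 0 0 0 5 -1'
python3 - <<'E'
from h import *
from time import sleep
s=ctrl.read_state();p=s['eef_pos'];M=R.from_euler('xyz',s['tool_rot']).as_matrix()
print(p,s['tool_rot'],s['width'],M.T@(np.array([433.5,-339.5,200])-p))
E
```

```text
clock: 6.0
eef_pos: [443.0, -309.2, 219.0]
tool_rot: [-3.14, 0.002, 0.168]
force: [0.7, 0.7, -0.5]
width: 16.4
[ 443.01538975 -309.18897921  219.02044581] [-3.14019708e+00  1.91306861e-03  1.68197276e-01] 16.449274329573953 [-14.41892288  28.31690477  19.00856517]
```

```bash
python3 -m jog '-14 28 0 0 0 0 -1;-14 28 30 0 0 0 -1;-14 28 70 0 0 0 -1;-14 28 110 0 0 0 -1;-14 28 135 0 0 0 -1;-14 28 148 0 0 0 -1;-14 28 148 0 0 0 -1;-14 28 148 0 0 0 -1';python3 - <<'E'
from h import *
d=grab('wrist','w4.png');s=ctrl.read_state();print(s['eef_pos'],s['force'],s['width'])
E
```

```text
clock: 7.0
eef_pos: [436.1, -337.8, 73.0]
tool_rot: [3.141, -0.001, 0.169]
force: [-0.5, -1.0, 0.2]
width: 16.7
[ 436.29952057 -337.90605079   73.26507945] [ 0.3789541 -0.1160192 -0.4119504] 16.206456028906835
```

View pics/w4.png

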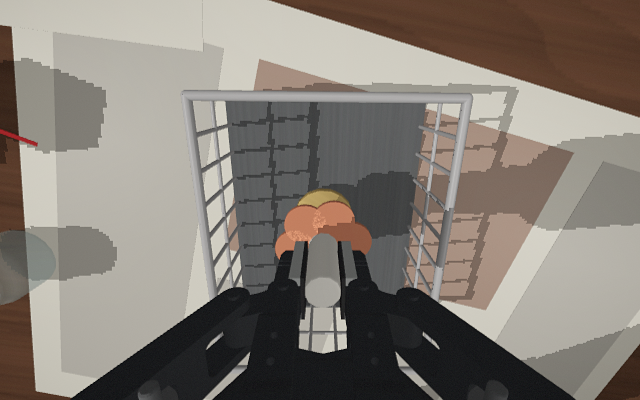

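The flower is over the basket floor with all walls clear. I lower it a little more, then release.

```bash
python3 -m jog '0 0 4 0 0 0 -1;0 0 5 0 0 0 -1;0 0 5 0 0 0 0;0 0 5 0 0 0 0;0 0 5 0 0 0 0;0 0 5 0 0 0 0' && python3 -m jog '0 0 -15 0 0 0 0;0 0 -40 0 0 0 0;0 0 -80 0 0 0 0;0 0 -120 0 0 0 0;0 0 -150 0 0 0 0;0 0 -160 0 0 0 0';python3 - <<'E'
from h import *
d=grab('wrist','w5.png');t=grab('top','t5.png');s=ctrl.read_state();print(s['eef_pos'],s['tool_rot'],s['force'],s['width'])
E
```

```text
clock: 7.8
eef_pos: [435.7, -337.4, 67.4]
tool_rot: [3.142, -0.0, 0.169]
force: [-0.3, 0.3, -0.0]
width: 42.7
clock: 8.55
eef_pos: [436.5, -338.1, 230.0]
tool_rot: [3.138, -0.003, 0.169]
force: [0.8, -0.1, 0.3]
width: 42.8
[ 436.00228892 -337.68064418  228.43419042] [ 3.14009045e+00 -1.65438550e-03  1.68906253e-01] [ 0.77019774  0.1694303  -1.01360224] 42.798823500472864
```

View pics/w5.png

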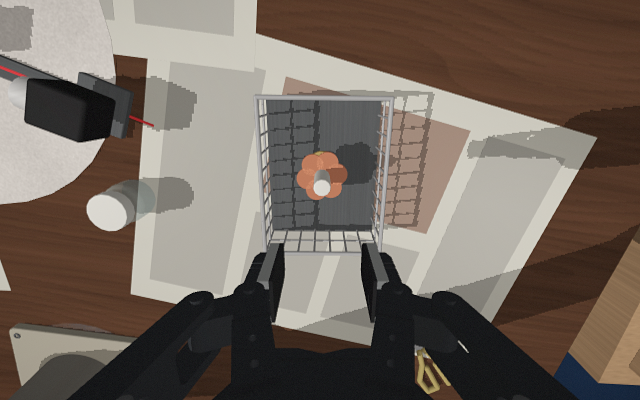

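View pics/t5.png

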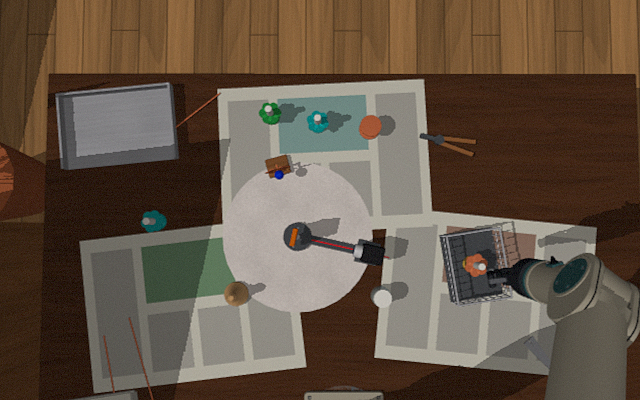

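The flower is in the basket, standing at wrist (322,185). Next I move above the mirror.

```bash
python3 -m jog '17 -50 0 0 0 2 0;34 -100 0 0 0 5 0;51 -150 0 0 0 8 0;68 -200 0 0 0 10 0;85 -250 0 0 0 12 0;102 -300 0 0 0 15 0;119 -350 0 0 0 17 0;136 -400 0 0 0 19 0' && python3 -m jog '6 -46 0 0 0 0 0.5;6 -46 0 0 0 0 0.5;6 -46 0 0 0 0 0.5;6 -46 0 0 0 0 0.5';python3 - <<'E'
from h import *
d=grab('wrist','w6.png');s=ctrl.read_state();print(s['eef_pos'],s['tool_rot'],s['force'],s['width'])
P=cloud(d);np.save('w6P.npy',P)
h=hsv(d);m=cv2.inRange(h,(6,170,90),(18,255,255))>0
q=P[m];q=q[(np.abs(q[:,0]-509)<40)&(np.abs(q[:,1]-124)<40)]
k=q[q[:,2]>117];print(len(k),np.median(k,0),cv2.minAreaRect(k[:,:2].astype(np.float32)),np.percentile(q[:,2],[5,50,95]))
E
```

```text
clock: 9.65
eef_pos: [501.6, 81.3, 225.9]
tool_rot: [3.14, 0.002, -0.164]
force: [1.2, -0.4, -0.1]
width: 42.4
clock: 10.15
eef_pos: [515.3, 122.4, 226.8]
tool_rot: [3.14, 0.001, -0.165]
force: [0.8, -0.7, 0.7]
width: 63.9
[515.46893304 122.51909591 227.02109516] [ 3.14065704e+00  6.87234477e-04 -1.65149962e-01] [-0.42071534 -0.45421599  0.05012355] 63.99520457270806
507 [510.44617305 124.84269122 121.7685783 ] ((509.04400634765625, 124.8644790649414), (11.351478576660156, 42.43912887573242), 77.93026733398438) [101.38393952 121.64097933 122.89670951]
```

View pics/w6.png

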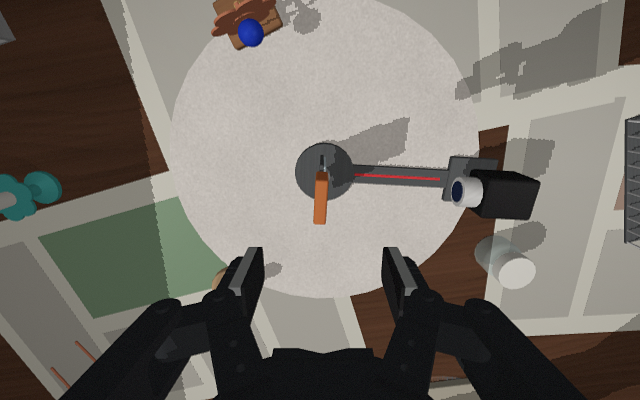

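Run:
```python
from h import *
for n in('wrist','top'):
  d=grab(n);P=cloud(d);h=hsv(d);m=((h[:,:,0]<5)|(h[:,:,0]>174))&(h[:,:,1]>140)&(h[:,:,2]>90)
  q=P[m];k=(np.hypot(q[:,0]-508,q[:,1]-121)<145)&(q[:,2]<40)&(q[:,1]<110);q=q[k]
  if len(q)>5:
    v=cv2.fitLine(q[:,:2].astype(np.float32),cv2.DIST_HUBER,0,.01,.01).ravel();print(n,len(q),v,np.degrees(np.arctan2(v[1],v[0])),q[:,2].mean())
    nrm=np.array([-v[1],v[0]]);print(' offset of axis est', nrm@(np.array([508.2,121])-v[2:]))
  b=cv2.inRange(h,(112,150,50),(130,255,255));print([(x[0],x[1],onz(d,*x[1],60)) for x in blob(b,(0,0,640,400),30)])
q=np.load('topP.npy')[225:250,284:303].reshape(-1,3);q=q[q[:,2]>117];print(cv2.minAreaRect(q[:,:2].astype(np.float32)))
s=ctrl.read_state();M=R.from_euler('xyz',s['tool_rot']).as_matrix();print(s['eef_pos'],s['tool_rot'],M.T@(np.array([509,124.7,94])-s['eef_pos']))
```

```text
wrist 208 [2.2223018e-01 9.7499424e-01 4.8710535e+02 3.0529779e+01] 77.15994 8.448574643860008
 offset of axis est -0.461952028015169
[(550, [250.54, 32.47], array([666.81393744, 165.98510658,  60.        ]))]
top 51 [2.2272238e-01 9.7488189e-01 4.8346451e+02 1.7107998e+01] 77.13101 9.299978260334633
 offset of axis est -0.9751089598434319
[(59, [278.58, 174.14], array([666.9216421 , 167.28829774,  60.        ]))]
((522.1987915039062, 103.49810028076172), (35.367984771728516, 85.0989761352539), 35.57173156738281)
[515.70227793 123.0317997  227.34001871] [ 3.14130752e+00  1.06423575e-04 -1.64551428e-01] [ -6.87082018  -0.58578634 133.34058908]
```

```bash
python3 -m jog '-7 0 30 0 0 3.3 0.3;-7 0 70 0 0 3.3 0.3;-7 0 100 0 0 3.3 0.3;-7 0 120 0 0 3.3 0.3;-7 0 132 0 0 3.3 0.3;-7 0 132 0 0 3.3 0.3;-7 0 132 0 0 3.3 0.3';python3 - <<'E'
from h import *
d=grab('wrist','w7.png');s=ctrl.read_state();print(s['eef_pos'],s['tool_rot'],s['force'],s['width'])
E
```

```text
clock: 11.18
eef_pos: [509.5, 125.3, 96.1]
tool_rot: [-3.141, -0.001, -0.22]
force: [0.2, 0.1, 0.1]
width: 55.3
[509.61256481 125.40764291  96.19833367] [-3.14076082e+00 -1.61054809e-03 -2.20411916e-01] [-0.76552648 -0.70957898 -0.12385019] 55.335490684997744
```

View pics/w7.png

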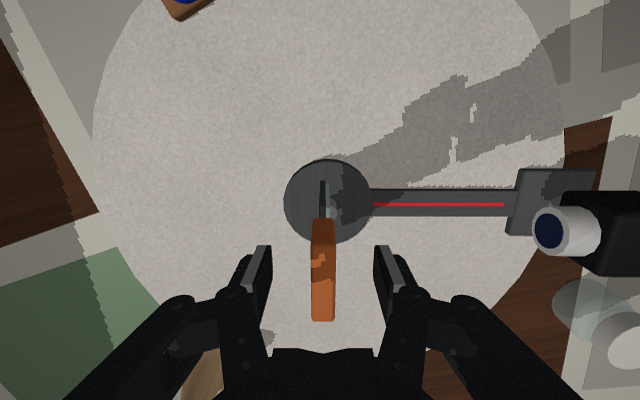

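The bar, at (323,270), is centred between the pads and parallel to them. I close on it.

```bash
python3 -m jog '0 0 0 0 0 0 -1;0 0 0 0 0 0 -1;0 0 0 0 0 0 -1;0 0 0 0 0 0 -1;0 0 0 0 0 0 -1;0 0 0 0 0 0 -1';python3 - <<'E'
from h import *
s=ctrl.read_state();print(s['eef_pos'],s['tool_rot'],s['force'],s['torque'],s['width'])
E
```

```text
clock: 11.98
eef_pos: [509.1, 125.3, 95.8]
tool_rot: [-3.141, -0.0, -0.22]
force: [-1.4, -0.8, 6.6]
width: 11.2
[509.06842909 125.33240314  95.7983751 ] [-3.14128969e+00 -4.77842508e-04 -2.20380381e-01] [-1.3988598  -0.78686044  6.57208716] [-0.06021148  0.22467188  0.00139254] 11.16249245578309
```

```bash
python3 -m jog '-0.6 0 0 0 0 -8 -1;-1.1 0.2 0 0 0 -16 -1;-1.6 0.3 0 0 0 -24 -1;-2.1 0.6 0 0 0 -32 -1;-2.6 0.9 0 0 0 -40 -1;-3 1.3 0 0 0 -48 -1;-3.3 1.8 0 0 0 -56 -1;-3.3 1.8 0 0 0 -56 -1';python3 - <<'E'
from h import *
s=ctrl.read_state();print(s['eef_pos'],s['tool_rot'],s['force'],s['torque'],s['width'])
for n in('wrist','top','scene'):grab(n,n+'8.png')
E
```

```text
clock: 12.98
eef_pos: [505.1, 125.4, 95.8]
tool_rot: [-3.141, -0.001, 0.759]
force: [-2.2, 2.4, 5.0]
width: 10.8
[505.13984952 125.36501674  95.79161849] [-3.14054782e+00 -1.26589695e-03  7.58653724e-01] [-2.23927595  2.39162003  5.00253193] [ 0.34438406  0.42489121 -0.07994521] 10.806108137545051
```

View pics/wrist8.png

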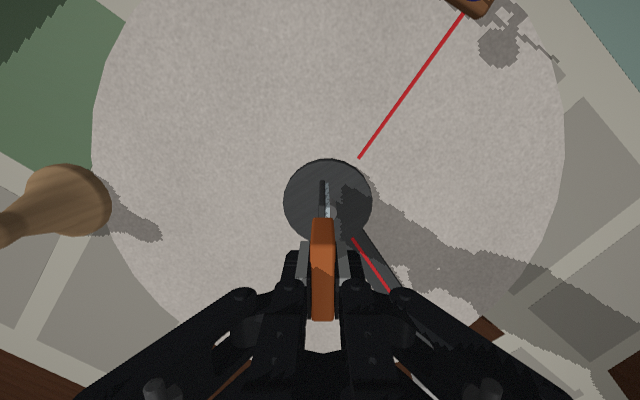

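View pics/top8.png

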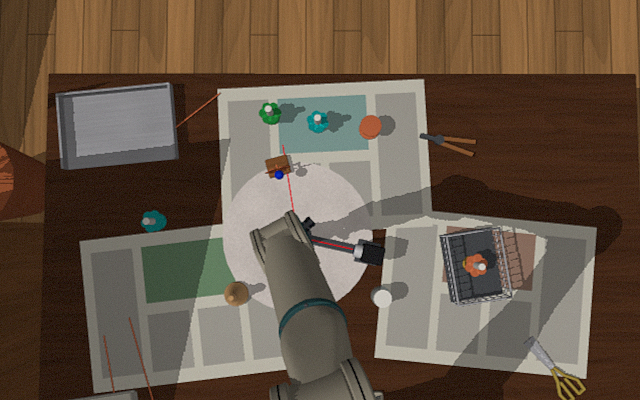

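View pics/scene8.png

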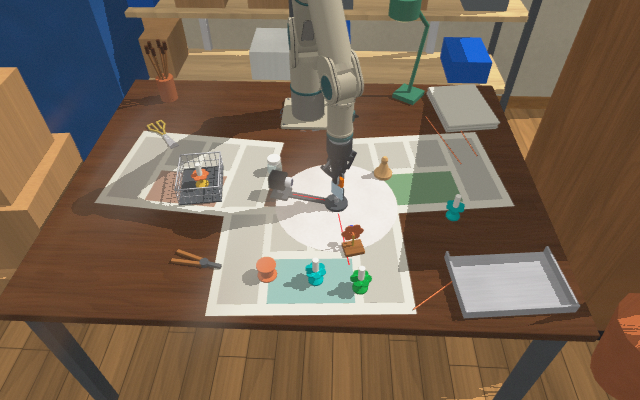

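```bash
cat > line.py <<'E'
from h import *
beads={'top':(666.9,167.2),'wrist':(666.7,166.0)}
def run():
  for n in('top','scene','wrist'):
    d=grab(n);h=hsv(d);im=d['image'].astype(int)
    m=((h[:,:,0]<6)|(h[:,:,0]>172))&(h[:,:,1]>90)&(im[:,:,0]-im[:,:,1]>50)
    v,u=np.nonzero(m);p=np.array([onz(d,a,b,0)[:2] for a,b in zip(u,v)])
    r=p-np.array([508.4,121]);dist=np.hypot(*r.T);an=np.degrees(np.arctan2(r[:,1],r[:,0]))
    k=(dist>44)&(dist<135)&(an>-10)&(an<35);q=p[k].astype(np.float32)
    if len(q)<8:print(n,'few',len(q));continue
    l=cv2.fitLine(q,cv2.DIST_HUBER,0,.01,.01).ravel();v=l[:2]*np.sign(l[0]);nr=np.array([-v[1],v[0]])
    print(n,len(q),'ang %.2f'%np.degrees(np.arctan2(v[1],v[0])),'axis off %.1f'%(nr@(np.array([508.4,121])-l[2:])),{k:round(float(nr@(np.array(b)-l[2:])),1) for k,b in beads.items()},'dist range',dist[k].min().round(),dist[k].max().round())
    b=blob(cv2.inRange(h,(112,150,50),(130,255,255)),(0,0,640,400),20);
    if b: print('  bead',b[0],onz(d,*b[0][1],60).round(1))
run()
s=ctrl.read_state();print(s['clock'],s['eef_pos'].round(1),s['tool_rot'].round(4),s['force'].round(1),s['torque'].round(3),round(s['width'],1))
E
python3 line.py
```

```text
top 40 ang 9.18 axis off -1.8 {'top': 18.5, 'wrist': 17.3} dist range 67.0 133.0
  bead (59, [278.58, 174.14], [275, 170, 9, 9]) [666.9 167.3  60. ]
scene 26 ang 9.66 axis off -0.9 {'top': 18.1, 'wrist': 16.9} dist range 47.0 119.0
wrist 472 ang 9.34 axis off 0.1 {'top': 20.0, 'wrist': 18.9} dist range 44.0 135.0
13.275 [505.1 125.4  95.8] [-3.1409e+00 -1.0000e-03  7.5760e-01] [-1.8  1.9  6.6] [ 0.374  0.381 -0.047] 11.1
```

```bash
python3 -m jog '-0.1 0 0 0 0 -1.6 -1;-0.2 0 0 0 0 -3.2 -1;-0.2 0 0 0 0 -3.2 -1;-0.2 0 0 0 0 -3.2 -1;-0.2 0 0 0 0 -3.2 -1';python3 line.py
```

```text
clock: 13.9
eef_pos: [505.0, 125.3, 95.8]
tool_rot: [-3.141, -0.001, 0.813]
force: [-2.1, 2.5, 6.2]
width: 11.0
top 31 ang 16.20 axis off -0.6 {'top': -0.5, 'wrist': -1.6} dist range 74.0 133.0
  bead (59, [278.64, 174.25], [275, 170, 9, 9]) [666.6 167.1  60. ]
scene 23 ang 15.76 axis off -1.6 {'top': -0.2, 'wrist': -1.3} dist range 48.0 109.0
wrist 478 ang 15.79 axis off 0.1 {'top': 1.4, 'wrist': 0.3} dist range 44.0 135.0
  bead (275, [487.7, 3.63], [470, 0, 38, 10]) [659.2 159.6  60. ]
14.05 [505.  125.3  95.8] [-3.1409e+00 -1.0000e-03  8.1350e-01] [-3.5  1.7  5.4] [ 0.412  0.45  -0.041] 10.7
```

Run:
```python
from h import *
t=grab('top');s=grab('scene');im=t['image']
A=cv2.resize(im[130:260,230:360,::-1],None,fx=3,fy=3,interpolation=2);B=cv2.resize(s['image'][165:295,280:410,::-1],None,fx=3,fy=3,interpolation=2)
cv2.imwrite('pics/c9.png',np.hstack([A,B]))
i=im.astype(int);x=(i[:,:,0]-i[:,:,1])
for lo,hi in((140,156),(187,215)):
  for v in range(lo,hi,2):
    r=x[v,265:310];u=265+np.argmax(r);w=np.clip(r-15,0,None)*(abs(np.arange(265,310)-u)<3)
    if w.sum()>0:
      uc=(w*np.arange(265,310)).sum()/w.sum();p=onz(t,uc,v,0)[:2];print(v,round(uc,2),r.max(),p.round(1),np.degrees(np.arctan2(p[1]-121,p[0]-508.4)).round(2))
```

```text
146 272.0 19 [749.7 190.8] 16.13
148 272.57 134 [744.3 189.2] 16.13
150 273.15 132 [738.9 187.6] 16.12
152 273.71 132 [733.4 186.1] 16.13
154 274.25 122 [728.  184.6] 16.15
187 283.3 137 [638.9 159.8] 16.56
189 284.05 134 [633.5 157.8] 16.38
191 284.5 109 [628.2 156.5] 16.53
193 285.07 134 [622.8 155. ] 16.54
195 285.62 109 [617.4 153.5] 16.59
197 286.15 124 [612. 152.] 16.68
199 286.85 137 [606.7 150.2] 16.52
201 287.23 132 [601.3 149.1] 16.83
203 287.98 151 [595.9 147.1] 16.58
205 288.48 109 [590.6 145.7] 16.74
207 289.06 136 [585.2 144.1] 16.75
209 289.61 98 [579.9 142.6] 16.83
```

View pics/c9.png

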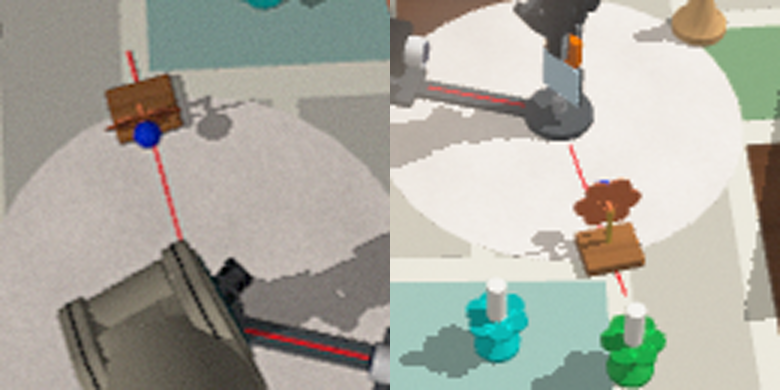

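In top and scene crops the line runs through the bead, and interpolating the line from both sides of it gives y≈167.2 at the bead against the bead's own 167.2. I do one hold to confirm it is steady, then hand in.

```bash
python3 -m jog '0 0 0 0 0 0 -1;0 0 0 0 0 0 -1;0 0 0 0 0 0 -1;0 0 0 0 0 0 -1;0 0 0 0 0 0 -1;0 0 0 0 0 0 -1';python3 line.py; python3 -c "
from cell import ctrl
print(ctrl.finish_job())"
```

```text
clock: 14.9
eef_pos: [504.9, 125.2, 95.8]
tool_rot: [-3.141, -0.001, 0.814]
force: [-1.1, 1.9, 6.1]
width: 11.0
top 32 ang 15.63 axis off -1.7 {'top': 0.1, 'wrist': -1.0} dist range 74.0 133.0
  bead (59, [278.58, 174.14], [275, 170, 9, 9]) [666.9 167.3  60. ]
scene 24 ang 15.89 axis off -1.6 {'top': -0.5, 'wrist': -1.6} dist range 48.0 109.0
wrist 479 ang 15.78 axis off 0.1 {'top': 1.5, 'wrist': 0.4} dist range 44.0 135.0
  bead (274, [487.76, 3.64], [470, 0, 38, 10]) [659.2 159.6  60. ]
15.05 [505.  125.2  95.8] [-3.1409e+00 -1.0000e-03  8.1340e-01] [-2.4  2.1  6.1] [ 0.409  0.368 -0.041] 10.9
the job is handed in; nothing more can be done
None
```

I dropped the rejected copper flower into the wire basket, where pictures show it standing upright. I then turned the mirror about 59° by its orange grip, and the arm is still holding it. The job was handed in at about 15 s of the 53 s allowed.

- **Aim:** in my last check the red line passed the bead's centre at 0.1 mm in the top camera and 0.4 mm in the wrist camera, each measured against its own bead position. Comparing one camera's line with the other's bead gives up to 1.6 mm, within the stated calibration.
- **Steadiness:** the mirror did not move measurably over a further 0.75 s hold. The measured force on the tool was about 7 N, mostly vertical.
- **Bystanders:** no contact with the jar, cone, spool or pliers was planned. The last pictures show nothing displaced, but I did not measure their positions again.
- **Disagreements:**
  - I measured about 2.07 rad between the lens direction and the bead, against the stated maximum of 2.0 rad. I set the angle by the red line itself, not by that figure.
  - My first triangulated bead height was 65 mm, but the depth reading gave about 61 mm, which agrees with the stated 60 mm. I used 60 mm.
  - The last wrist bead reading is off because the bead was cut by the picture's edge, so I did not use it.

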